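# Fire the spring-arm impact tester on a sample cup

### The job

First twist the sample cup clockwise down into its holder on the impact tester until it bottoms out, and only then swing the sprung striker arm clockwise back by its handle, feel for the hidden catch and let go with the arm held cocked, without straining hard against the spring buffer just beyond the catch. Then press the trigger, with nothing else holding the arm, so that the arm flies freely back against the cup, and let go of the trigger. Leave the cup fully home and the other things on the bench where they are.

Things in the scene. Friction and masses are not known exactly. Their poses are not given: they have to be found in the camera images.
- tester: Impact tester bolted to the bench: grey base plate 220 (its x) by 300 (its y) by 12 mm. Origin: centre of its underside; x away from the robot at yaw 0, y left, z up. On it: a round grey latch casing (120 mm across, top at 42 mm) with the flat steel striker arm pivoted on top; a dark round cup holder near right; a trigger block with a short lever at the left.
- pivot (a point): Point on the striker arm's vertical pivot axis, 66 mm above the bench.
- handle (a point): Middle of the upright round black handle post at the free end of the striker arm; 155 mm from the pivot axis. The post is 18 mm across and reaches from 59 to 118 mm above the bench (this point is at 95 mm). The arm's flat bar below it is 18 mm wide, its top 59 mm above the bench. Moves with the arm.
- striker (a joint): Striker arm, rad. 0 = at rest, its steel nose against the cup; grows as it is cocked, clockwise from above. Its spring pulls back with about 6 N at the handle at rest, 3.2 N more per rad. A sear hidden in the casing catches it at an angle that differs each time, between 0.90 and 1.35; nothing outside shows where. Let go before that, it snaps back; after, it settles about 0.05 back from there and stays.
- buffer (a joint): Compression of the spring buffer hidden in the casing, rad of arm travel; 0 = not touched. The arm meets it about 0.05 rad beyond the catching angle; from there the pull at the handle rises by about 26 N per 0.1 rad, besides the arm's own spring: felt as a sudden stiffening. More than 0.09 (14 mm at the handle) overstrains it.
- trigger_pad (a point): Centre of the top of the trigger lever's pad, a flat 34 by 26 mm, 71 mm above the bench when up. Moves with the lever.
- trigger (a joint): Trigger lever, rad: 0 = up, 0.2 = fully down. Its pad, 52 mm from the lever's pivot, goes down 10 mm in all; the sear lets go at about 5 to 8 mm. It takes 3 N to begin and up to 15 N with the arm cocked; it springs back up when left. It also dips and springs up as the arm rides over the sear.
- cup_rim (a point): Centre of the open top of the aluminium sample cup that stands in the tester's holder. The cup is round, 48 mm across outside, 4 mm wall, with a flange 64 mm across, whose top lies 79 mm below this point. The rim is at 125 mm above the bench when the cup is home, up to 8 mm higher before.
- cup (a joint): How far the sample cup has been turned, rad, clockwise seen from above. The snug coarse thread carries it down 6.67 mm per rad; it cannot be pushed straight down. Starts between 0 and 0.5; at 1.2 the flange meets the holder's top and the cup bottoms out, and stops turning. The turning friction is about 0.3 N m.
- spare_cup: loose plain aluminium cup without a flange, 48 mm across, 80 mm tall, standing to the right of the tester; not needed. Origin: centre of its underside
- oil_bottle: white plastic bottle, 54 mm across, 130 mm tall, standing behind the tester. Origin: centre of its underside
- wrench: steel wrench, 180 mm, lying to the left of the tester. Origin: middle of its length, underside
- tape_roll: cardboard-coloured tape roll, 100 mm across, 45 mm tall, lying flat. Origin: centre of its underside
- screw_jar: clear jar with a steel lid, 70 mm across, 85 mm tall. Origin: centre of its underside
- hammer: hammer, 280 mm, lying on the left. Origin: middle of its length, underside
- screwdriver: screwdriver with a black handle, 200 mm, lying on the right. Origin: middle of its length, underside

How it is judged (in metres and radians):
On the way, in this order (a step that is already met when the one before it is completed fails the run):
1. the cup is turned fully down (joint cup over 1.12) while the striker arm is still at rest (value of joint cup above 1.12 rad and value of joint striker below 0.15 rad), for 0.2 s.
2. the striker arm is held cocked by the sear (joint over 0.8) with the robot touching nothing of the tester (value of joint striker above 0.8 rad and contact force between each of the fingers, the arm and tester below 0.3 N), for 0.4 s.
3. with the trigger pressed, the arm flies back freely (faster than 3 rad/s) (velocity of joint striker below -3 rad/s and value of joint trigger above 0.05 rad).
At the end, for the whole second after the job is handed in: the striker arm rests against the cup (joint striker under 0.06), the cup is fully home (joint cup over 1.12 of 1.2), and the trigger is up again (joint trigger under 0.04) (value of joint striker below 0.06 rad and value of joint cup above 1.12 rad and value of joint trigger below 0.04 rad); the robot touches nothing.
It fails at once if the buffer is overstrained (compressed more than 0.09 rad) (value of joint buffer above 0.09 rad).
It fails at once if another thing on the bench (cup, bottle, wrench, tape, jar, hammer, screwdriver) is moved more than 30 mm (distance of any of spare_cup, oil_bottle, wrench, tape_roll, screw_jar, hammer, screwdriver from where it was at the start of the episode above 0.03 m).
It also fails if it takes over 70 s, if anything falls off the work surface, if the arm or the gripper's body presses on something with over 40 N, if the wrist force passes 120 N, or if a joint passes its speed limit or range.

### The arm

A 6-joint arm with a two-finger parallel gripper is mounted at the origin on the work surface. World frame = base frame: x ahead of the robot, y to its left, z up, the work surface at z = 0. Lengths are in mm, angles in rad, forces in N, time in s.
With the tool pointing down it reaches from about 350 to 775 mm from the base axis. Payload 7.3 kg.
Tool frame: the origin (TCP) lies between the finger pads; the fingertips stand nose_length ahead of it and the grasp point (between the pads) lies 3 mm ahead of it (nose_length is the distance from the TCP to the fingertips, in mm); z points along the fingers, y is the line along which they close (so a half turn about z gives the same grasp; the last joint's range is limited). The gripper opens to 92 mm and grips with 3 to 60 N. Pads are 19 mm wide; open, the fingers measure 130 mm over their backs; the gripper's body (75 mm by 190 mm) begins 47 mm behind the grasp point.
Start: joints at [-1.31, 0.342, 1.524, -0, 1.275, -0.146], TCP at [207.751, -482.164, 248.741] pointing down, gripper open.
Joint ranges: [-2.53, 2.53], [-0.77, 2.02], [0.04, 2.7], [-1, 4.14], [0.28, 2.66], [-3.11, 3.11]. Speed limits (rad/s): [2.57, 2.57, 3.14, 3.14, 3.14, 3.14].

### API

Orientations are given as a rotation vector (axis times angle).
In Python, from bench import observe, read_camera, get_calibration, sign_off, nose_length gives the robot as it stands.
- The arm moves only by the tool play_rows, never from a script. Its argument "commands" is a list of rows, each a list of 3 entries, a list of its own where there are three numbers: the shift along the tool's x, y, z as a fraction of full scale, then the turn about the tool's z as a fraction of full scale, then the closure, from 0 (fully open) to 1 (shut). A call has exactly 5 rows; each row shifts and turns the commanded pose from where the row before left it, along the tool's axes as they then stand; what a row does not reach is not made up. Full scale, the value 1, is 0.04 m for a shift and 180 degrees for a turn. A row lasts 1/8 s, in which the tool goes at most 62.5 mm and 10.7 degrees, less where a joint would pass 70% of its speed; a pose out of reach is approached as far as the arm can. A call with a number of a shift or a turn outside -1 to 1 is refused whole. A call with a gripper value outside its range is refused whole. The fingers move at their own pace and stop on an object; "squeeze" is the grip in N (left out, the last holds). Time passes only in rows, so rows that do not move let the fingers close, or fill a call up. It gives the time, the measured TCP pose, the force, the opening and the grip force at its end, in the units of the state.
- observe(): the state, without advancing time (a new reading comes with each control period).
- read_camera(name): name is "scene" or "top"; returns the picture (384x512x3 uint8, red, green, blue); there is no depth.
- get_calibration(name): a dict with "fx", "fy", "cx", "cy" (pixels), "position" and "rotation" of the camera in the world. Camera axes: x right, y down, z forward; pixel columns grow to the right and rows downward; lengths in mm; the calibration is good to about 2 mm. A picture is of the moment at which its call begins. get_calibration takes no time and is no camera call.
- sign_off(): hands the job in; it is judged then, once.
The state is a dict: "time_s": time; "joints": joint angles; "qvel": joint speeds; "joint_torque": joint torques, N m; "tool_pos": TCP position; "tcp_rot": TCP orientation; "contact_force": force on the tool from outside, world axes, zero at the start; "wrist_torque": the same for the moment, N m; "opening": finger opening in mm; "grip_force": force on a finger pad.
Only numpy, scipy, OpenCV 4.12 (cv2) and the standard library are available. Lean on these libraries where they do the work, as an engineer would, in place of code of your own. Each camera call takes 0.05 s, during which the arm holds its last target. There are 200 camera calls.

## Working session

There is one attempt and no reset: what is moved stays moved. The work goes in short steps, Python scripts to look and compute and a tool call to move; the robot and the scene stay as the last step left them, time stands still between calls to the robot, and variables do not carry over. Pictures are saved under pics/ and viewed, at most 10 in all, crops included, and the job is handed in when it is done.

Besides the shell and the picture viewer there is one more tool, called after "Call:" as name(argument=value, ...), one argument or row to a line, values as JSON. play_rows: Moves the arm, as the interface text tells. Shift numbers are shares of 0.04 m and turn numbers shares of 180 degrees, none past 1 either way. Its arguments: {"type":"object","properties":{"commands":{"type":"array","items":{"type":"array"}},"squeeze":{"type":"number"}},"required":["commands"]}

```bash
mkdir -p pics; python3 - <<'E'
from bench import *
import cv2
s=observe();print({k:s[k] for k in('time_s','tool_pos','tcp_rot','contact_force','opening')}, nose_length() if callable(nose_length) else nose_length)
for n in('scene','top'):
    im=read_camera(n);cv2.imwrite(f'pics/{n}0.png',cv2.resize(im[:,:,::-1],(800,600),interpolation=cv2.INTER_CUBIC));print(n,get_calibration(n))
E
```

```text
{'time_s': 0.0, 'tool_pos': array([ 207.65528137, -481.7716708 ,  248.03003225]), 'tcp_rot': array([-3.07526854e+00, -6.34395806e-01,  1.89438431e-04]), 'contact_force': array([-0.13200267,  0.68985362, -0.69067164]), 'opening': 91.95897739918318} 22.0
scene {'fx': 370.3907845987147, 'fy': 370.3907845987147, 'cx': 259.28725851927857, 'cy': 194.4785776104906, 'position': array([1051.12944864, -467.6221717 , 1131.31127241]), 'rotation': array([-2.34300565, -1.03397801,  0.33765943])}
top {'fx': 398.4020133571863, 'fy': 398.4020133571863, 'cx': 255.27463886849685, 'cy': 192.5374164956141, 'position': array([ 345.00582592,   -9.83125987, 1605.49495189]), 'rotation': array([-2.1660358 ,  2.17260853, -0.12085554])}
```

View pics/scene0.png

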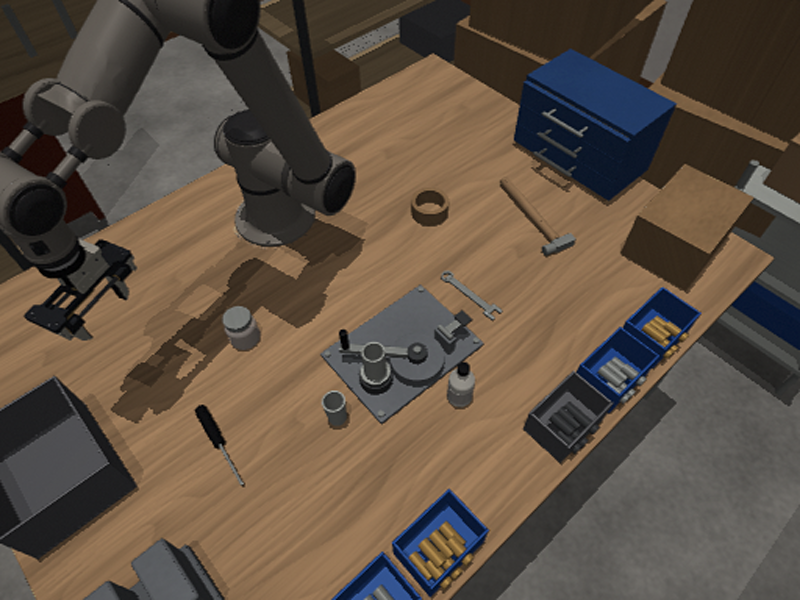

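View pics/top0.png

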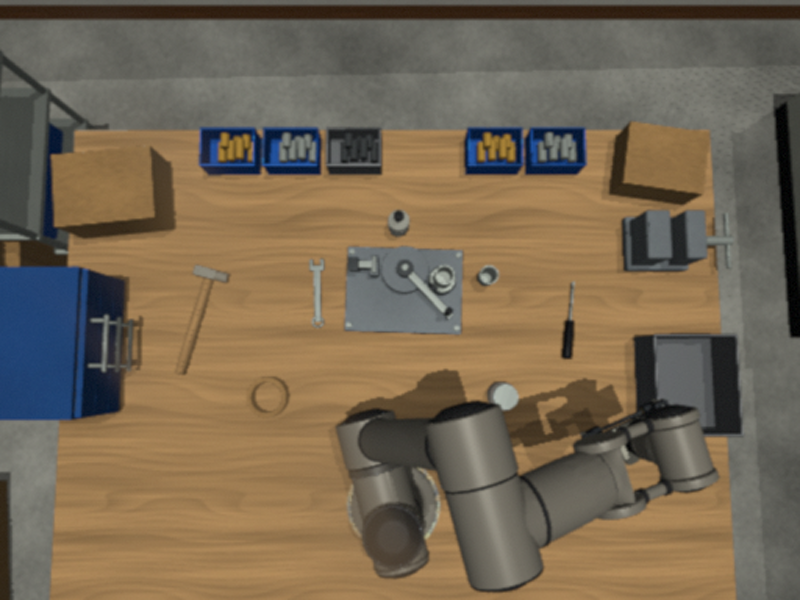

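The scene view shows the tester at about (400,355) with the handle at (345,340). In the top view it is at (405,290), with the pivot near (405,268), the cup near (442,278) and the handle near (449,312). I'll crop both closer.

```bash
cat > h.py <<'E'
from bench import *
import numpy as np,cv2
from scipy.spatial.transform import Rotation as R
def ray(n,u,v,z):
    c=get_calibration(n);d=R.from_rotvec(c['rotation']).apply([(u-c['cx'])/c['fx'],(v-c['cy'])/c['fy'],1]);p=np.array(c['position'])
    return p+d*(z-p[2])/d[2]
def crop(n,x,y,w,h,k,f):
    im=read_camera(n)[y:y+h,x:x+w,::-1];cv2.imwrite(f,cv2.resize(im,None,fx=k,fy=k,interpolation=cv2.INTER_CUBIC))
E
python3 -c "
from h import *
crop('top',215,150,90,70,8,'pics/t1.png');crop('scene',200,175,115,85,7,'pics/s1.png')"
```

```text
(no output)
```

View pics/t1.png

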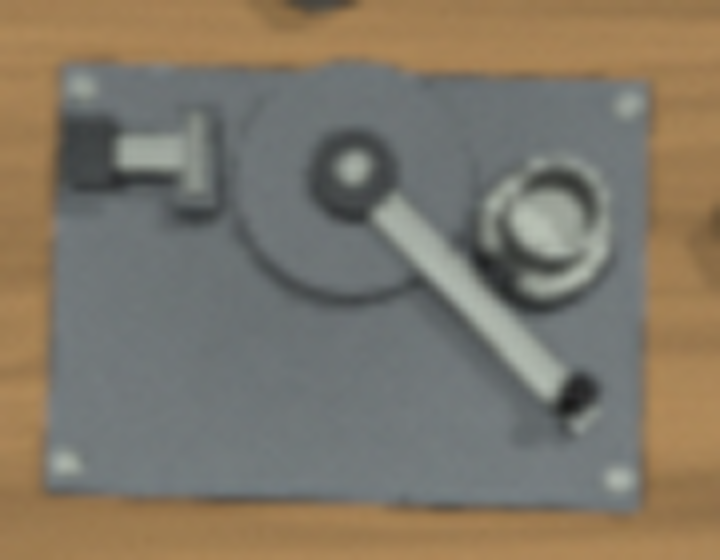

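View pics/s1.png

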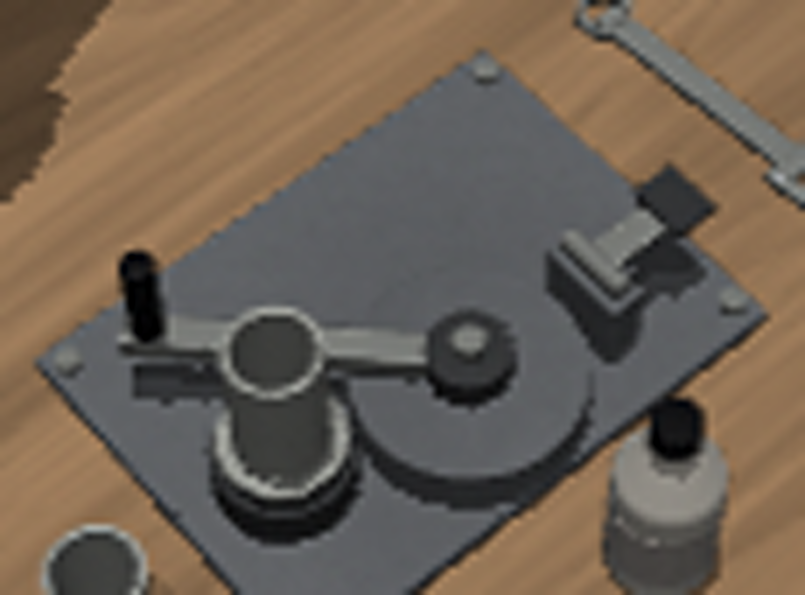

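The top crop shows the rim at (550,213), handle top at (579,389), pivot cap at (352,168), and the dark pad at (88,153). In the scene crop they are: rim (273,350), handle top (138,262), pad (677,200), pivot cap (470,340).

```bash
python3 -c "
from h import *
np.set_printoptions(precision=1,suppress=True)
f=lambda x,k,o:(x+.5)/k-.5+o
for nm,t,s,z in (('rim',(550,213),(273,350),130),('handle',(579,389),(138,262),118),('pivot',(352,168),(470,340),70),('pad',(88,153),(677,200),71)):
    for zz in (z-6,z,z+6):print(nm,zz,ray('top',f(t[0],8,215),f(t[1],8,150),zz),ray('scene',f(s[0],7,200),f(s[1],7,175),zz))
for t in((82,88),(627,105),(65,462),(618,480)):print(ray('top',f(t[0],8,215),f(t[1],8,150),14))
print(R.from_rotvec(observe()['tcp_rot']).as_matrix())
"
```

```text
rim 124 [ 564.3 -123.4  124. ] [ 561.  -120.2  124. ]
rim 130 [ 563.4 -122.9  130. ] [ 563.9 -122.3  130. ]
rim 136 [ 562.5 -122.5  136. ] [ 566.9 -124.4  136. ]
handle 112 [ 482.3 -137.1  112. ] [ 476.4 -131.7  112. ]
handle 118 [ 481.8 -136.5  118. ] [ 479.8 -133.7  118. ]
handle 124 [ 481.2 -136.   124. ] [ 483.2 -135.7  124. ]
pivot 64 [595.6 -31.3  64. ] [591.2 -26.5  64. ]
pivot 70 [594.7 -31.2  70. ] [593.8 -29.   70. ]
pivot 76 [593.7 -31.1  76. ] [596.4 -31.4  76. ]
pad 65 [603.2  97.8  65. ] [601.9 103.5  65. ]
pad 71 [602.2  97.4  71. ] [604.4 100.3  71. ]
pad 77 [601.2  97.   77. ] [607.  97.  77.]
[645.1 104.5  14. ]
[ 635.7 -171.4   14. ]
[455.4 112.1  14. ]
[ 445.6 -164.4   14. ]
[[ 0.9  0.4 -0. ]
 [ 0.4 -0.9  0. ]
 [ 0.  -0.  -1. ]]
```

```bash
cat >> h.py <<'E'
np.set_printoptions(precision=3,suppress=True)
def to(*t):
    s=observe();r=R.from_rotvec(s['tcp_rot']);d=r.inv().apply(np.array(t)-s['tool_pos'])/40
    m=r.as_matrix();print('d/40',d,'yaw x',np.degrees(np.arctan2(m[1,0],m[0,0])).round(1),'F',s['contact_force'],'T',s['wrist_torque'],'q6',s['joints'][5].round(2),'t',s['time_s'])
E
python3 -c "
from h import *
to(563.6,-122.6,248)"
```

```text
d/40 [11.726 -4.73   0.013] yaw x 23.3 F [ 0.146 -0.56  -0.358] T [0.001 0.    0.011] q6 -0.15 t 0.2
```

Call:
play_rows(
  commands=[
    [[0.78,-0.32,0],0,0],
    [[0.78,-0.32,0],0,0],
    [[0.78,-0.32,0],0,0],
    [[0.78,-0.32,0],0,0],
    [[0.78,-0.32,0],0,0],
  ],
  squeeze=40,
)

```text
time_s: 0.82
tool_pos: [326.3, -360.7, 248.6]
tcp_rot: [-3.077, -0.634, 0.0]
contact_force: [0.3, -0.1, -0.1]
opening: 91.7
grip_force: 0.0
```

Call:
play_rows(
  commands=[
    [[0.78,-0.32,0],0,0],
    [[0.78,-0.32,0],0,0],
    [[0.78,-0.32,0],0,0],
    [[0.78,-0.32,0],0,0],
    [[0.78,-0.32,0],0,0],
  ],
)

```text
time_s: 1.45
tool_pos: [444.3, -240.2, 248.6]
tcp_rot: [-3.077, -0.635, 0.0]
contact_force: [-0.5, -0.2, -0.3]
opening: 91.9
grip_force: 0.0
```

Call:
play_rows(
  commands=[
    [[0.78,-0.32,0],0,0],
    [[0.78,-0.32,0],0,0],
    [[0.78,-0.32,0],0,0],
    [[0.78,-0.32,0],0,0],
    [[0,0,0],0,0],
  ],
)

```text
time_s: 2.08
tool_pos: [538.9, -143.1, 248.2]
tcp_rot: [-3.075, -0.639, 0.0]
contact_force: [-0.2, -1.2, 0.6]
opening: 91.8
grip_force: 0.0
```

```bash
python3 -c "
from h import *
to(563.6,-122.6,120)"
```

```text
d/40 [ 0.77  -0.224  3.206] yaw x 23.5 F [-0.239 -1.177  0.58 ] T [ 0.001  0.045 -0.011] q6 0.76 t 2.075
```

Call:
play_rows(
  commands=[
    [[0.77,-0.22,0],0,0],
    [[0,0,0.8],0,0],
    [[0,0,0.8],0,0],
    [[0,0,0.8],0,0],
    [[0,0,0],0,0],
  ],
)

```text
time_s: 2.7
tool_pos: [560.9, -124.7, 150.5]
tcp_rot: [-3.074, -0.633, 0.008]
contact_force: [0.3, -0.3, 1.1]
opening: 92.1
grip_force: 0.0
```

```bash
python3 -c "
from h import *
to(563.6,-122.6,120)
crop('scene',200,155,115,105,6,'pics/s2.png')"
```

```text
d/40 [ 0.087 -0.018  0.762] yaw x 23.3 F [ 0.325 -0.262  1.051] T [ 0.036  0.014 -0.004] q6 0.81 t 2.7
```

View pics/s2.png

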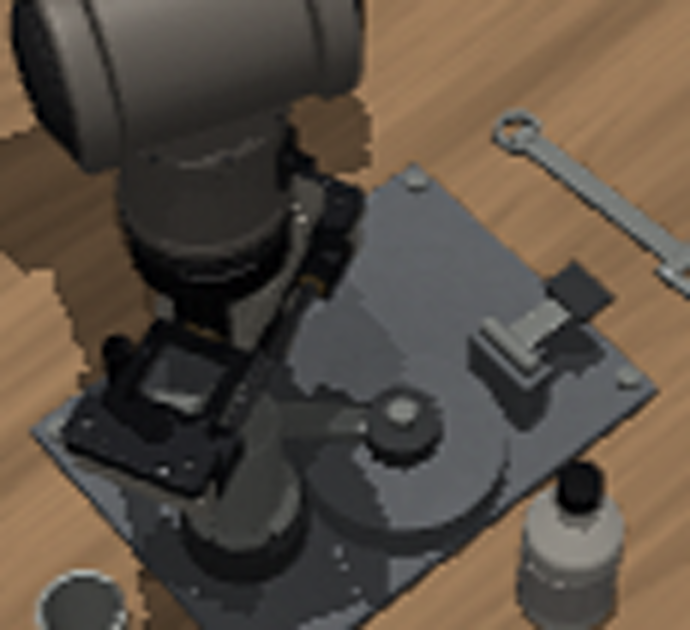

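The gripper stands over the cup (centre ~(245,430)), and the arm, pad and other things are undisturbed. I'll descend and close.

Call:
play_rows(
  commands=[
    [[0.09,-0.02,0.4],0,0],
    [[0,0,0.36],0,0],
    [[0,0,0],0,0.3],
    [[0,0,0],0,0.6],
    [[0,0,0],0,0.6],
  ],
)

```text
time_s: 3.38
tool_pos: [566.1, -122.5, 122.8]
tcp_rot: [3.076, 0.634, 0.001]
contact_force: [-0.4, 0.0, 0.4]
opening: 66.1
grip_force: 0.0
```

Call:
play_rows(
  commands=[
    [[0,0,0],0,0.7],
    [[0,0,0],0,0.7],
    [[0,0,0],0,0.7],
    [[0,0,0],0,0.7],
    [[0,0,0],0,0.7],
  ],
)

```text
time_s: 4.0
tool_pos: [566.0, -122.6, 122.6]
tcp_rot: [3.076, 0.634, 0.001]
contact_force: [0.2, -1.9, 3.6]
opening: 47.9
grip_force: 40.0
```

```bash
python3 -c "
from h import *
to(563.6,-122.6,120)"
```

```text
d/40 [-0.056 -0.024  0.065] yaw x 23.3 F [ 0.172 -1.939  3.613] T [-0.353 -0.074 -0.025] q6 0.82 t 4.0
```

Call:
play_rows(
  commands=[
    [[0,0,0],0,0.35],
    [[0,0,0],0,0.35],
    [[-0.05,-0.02,0],0,0.35],
    [[0,0,0],0,0.7],
    [[0,0,0],0,0.7],
  ],
)

```text
time_s: 4.62
tool_pos: [563.8, -123.0, 122.4]
tcp_rot: [3.076, 0.634, 0.001]
contact_force: [0.6, -2.3, -0.7]
opening: 47.8
grip_force: 40.0
```

Call:
play_rows(
  commands=[
    [[0,0,0],0,0.7],
    [[0,0,0],0,0.7],
    [[0,0,0.02],0.05,0.7],
    [[0,0,0.025],0.05,0.7],
    [[0,0,0.025],0.05,0.7],
  ],
)

```text
time_s: 5.25
tool_pos: [563.9, -123.1, 119.4]
tcp_rot: [3.138, -0.108, 0.001]
contact_force: [0.9, -4.9, -1.8]
opening: 47.8
grip_force: 40.0
```

```bash
python3 -c "
from h import *
to(563.6,-122.6,120)"
```

```text
d/40 [-0.008 -0.012 -0.015] yaw x -3.9 F [ 0.893 -4.923 -1.846] T [-1.011 -0.271  0.293] q6 1.29 t 5.25
```

Call:
play_rows(
  commands=[
    [[0,0,0.026],0.05,0.7],
    [[0,0,0.026],0.05,0.7],
    [[0,0,0.013],0.025,0.7],
    [[0,0,0],0,0.7],
    [[0,0,0],0,0.7],
  ],
)

```text
time_s: 5.88
tool_pos: [563.9, -123.3, 116.8]
tcp_rot: [3.059, -0.711, 0.001]
contact_force: [1.4, -5.4, -2.6]
opening: 48.1
grip_force: 40.0
```

```bash
python3 -c "
from h import *
to(563.6,-122.6,120)"
```

```text
d/40 [-0.013 -0.012 -0.081] yaw x -26.2 F [ 1.429 -5.361 -2.553] T [-0.997 -0.164  0.027] q6 1.68 t 5.875
```

Call:
play_rows(
  commands=[
    [[0,0,0.012],0.025,0.7],
    [[0,0,0.012],0.025,0.7],
    [[0,0,0.006],0.0125,0.7],
    [[0,0,0.006],0.0125,0.7],
    [[0,0,0.006],0.0125,0.7],
  ],
)

```text
time_s: 6.5
tool_pos: [563.9, -123.4, 115.1]
tcp_rot: [2.932, -1.122, 0.002]
contact_force: [0.9, -4.8, -1.7]
opening: 47.5
grip_force: 40.0
```

```bash
python3 -c "
from h import *
to(563.6,-122.6,120)"
```

```text
d/40 [-0.018 -0.009 -0.121] yaw x -41.9 F [ 0.886 -4.778 -1.665] T [-1.027 -0.275  1.205] q6 1.96 t 6.5
```

Call:
play_rows(
  commands=[
    [[0,0,0],0,0.3],
    [[0,0,0],0,0],
    [[0,0,0],0,0],
    [[0,0,-0.5],0,0],
    [[0,0,-0.8],0,0],
  ],
)

```text
time_s: 7.12
tool_pos: [562.9, -121.9, 166.8]
tcp_rot: [-2.933, 1.124, 0.005]
contact_force: [0.4, -0.1, 0.1]
opening: 90.6
grip_force: 0.0
```

Call:
play_rows(
  commands=[
    [[0,0,-0.7],-0.058,0],
    [[0,0,0],-0.058,0],
    [[0,0,0],-0.058,0],
    [[0,0,0],-0.058,0],
    [[0,0,0],-0.058,0],
  ],
)

```text
time_s: 7.75
tool_pos: [563.5, -122.1, 195.2]
tcp_rot: [-3.128, -0.291, 0.0]
contact_force: [0.8, -0.1, -0.8]
opening: 91.5
grip_force: 0.0
```

Call:
play_rows(
  commands=[
    [[0,0,0],-0.058,0],
    [[0,0,0],-0.058,0],
    [[0,0,0],-0.058,0],
    [[0,0,0],0,0],
    [[0,0,0],0,0],
  ],
)

```text
time_s: 8.38
tool_pos: [563.6, -122.3, 195.2]
tcp_rot: [-2.939, -1.11, 0.0]
contact_force: [-0.2, 0.3, -0.1]
opening: 91.9
grip_force: 0.0
```

```bash
python3 -c "
from h import *
to(481,-135.3,103)
crop('top',215,150,90,70,8,'pics/t3.png')"
```

```text
d/40 [-1.765 -1.121  2.305] yaw x 41.4 F [-0.177  0.318 -0.096] T [-0.029 -0.003  0.021] q6 0.5 t 8.375
```

View pics/t3.png

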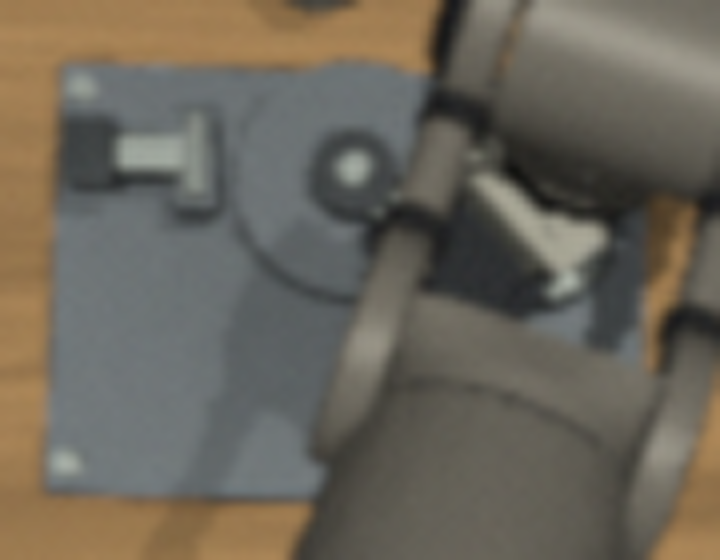

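The robot arm hides the cup and handle in this view, while the pivot (352,168) and pad (88,153) are unchanged. Next is the handle.

Call:
play_rows(
  commands=[
    [[-0.9,-0.56,0],0.009,0],
    [[-0.87,-0.56,0],0,0],
    [[0,0,0],0,0],
    [[0,0,0.8],0,0],
    [[0,0,0.8],0,0],
  ],
)

```text
time_s: 9.05
tool_pos: [482.1, -135.0, 131.1]
tcp_rot: [2.952, 1.07, 0.003]
contact_force: [0.6, -0.2, -0.9]
opening: 91.6
grip_force: 0.0
```

```bash
python3 -c "
from h import *
to(481,-135.3,103)
crop('scene',200,155,115,105,6,'pics/s4.png')"
```

```text
d/40 [-0.027 -0.013  0.701] yaw x 39.9 F [ 0.563 -0.178 -0.897] T [-0.015 -0.039 -0.055] q6 0.45 t 9.05
```

View pics/s4.png

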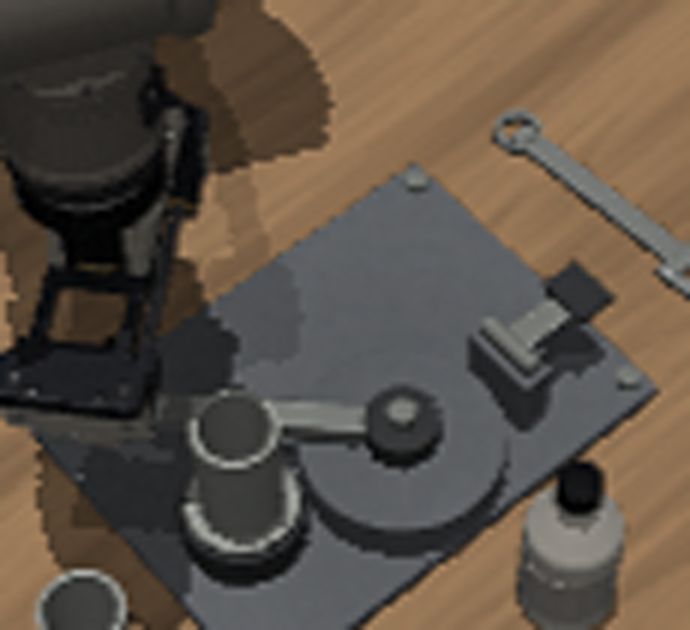

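The cup rim has dropped to (234,428), about 1.3 px lower, consistent with 7 mm. The arm is still at rest against the cup.

Call:
play_rows(
  commands=[
    [[-0.03,-0.01,0.4],-0.01,0],
    [[0,0,0.3],0,0.3],
    [[0,0,0],0,0.7],
    [[0,0,0],0,1],
    [[0,0,0],0,1],
  ],
)

```text
time_s: 9.72
tool_pos: [480.1, -135.3, 103.9]
tcp_rot: [2.934, 1.119, 0.001]
contact_force: [0.5, -0.4, -0.1]
opening: 56.5
grip_force: 0.0
```

Call:
play_rows(
  commands=[
    [[0,0,0],0,1],
    [[0,0,0],0,1],
    [[0,0,0],0,1],
    [[0,0,0],0,1],
    [[0,0,0],0,1],
  ],
)

```text
time_s: 10.35
tool_pos: [479.0, -134.6, 103.2]
tcp_rot: [-2.934, -1.119, 0.001]
contact_force: [-2.9, 3.3, 2.4]
opening: 17.2
grip_force: 40.0
```

```bash
cat >> h.py <<'E'
P=np.array([594.5,-30.3])
def arm():
    s=observe();v=s['tool_pos'][:2]-P;a=np.arctan2(v[1],v[0]);t=np.array([np.sin(a),-np.cos(a)])
    print('striker',round(((-2.395-a)+np.pi)%(2*np.pi)-np.pi,3),'r',np.hypot(*v).round(1),'Ft',(s['contact_force'][:2]@t).round(1),'Fr',(s['contact_force'][:2]@v/np.hypot(*v)).round(1));to(*s['tool_pos'])
    print('opening',s['opening'])
E
python3 -c "
from h import *
arm()"
```

```text
striker 0.012 r 155.6 Ft 4.3 Fr -0.1
d/40 [0. 0. 0.] yaw x 41.8 F [-2.867  3.25   2.419] T [ 0.593  0.389 -0.11 ] q6 0.41 t 10.35
opening 17.202742572003658
```

Call:
play_rows(
  commands=[
    [[0.019,-0.387,0],0.0318,1],
    [[0.019,-0.387,0],0.0318,1],
    [[0.019,-0.387,0],0.0318,1],
    [[0.019,-0.387,0],0.0318,1],
    [[0,0,0],0,1],
  ],
)

```text
time_s: 10.98
tool_pos: [447.3, -82.8, 103.2]
tcp_rot: [3.097, 0.515, -0.004]
contact_force: [-5.1, -10.7, 1.9]
opening: 17.1
grip_force: 40.0
```

```bash
python3 -c "
from h import *
arm()"
```

```text
striker 0.404 r 156.3 Ft -8.4 Fr 8.4
d/40 [0. 0. 0.] yaw x 18.9 F [ -5.05  -10.747   1.909] T [-1.38   0.995  0.033] q6 0.89 t 10.975
opening 17.06447305799595
```

Call:
play_rows(
  commands=[
    [[0.0,-0.387,0],0.0318,1],
    [[0.01,-0.387,0],0.0318,1],
    [[0.015,-0.387,0],0.0318,1],
    [[0.015,-0.387,0],0.0318,1],
    [[0,0,0],0,1],
  ],
)

```text
time_s: 11.6
tool_pos: [437.9, -21.8, 103.2]
tcp_rot: [3.137, -0.109, -0.004]
contact_force: [-6.0, -9.1, 5.2]
opening: 17.1
grip_force: 40.0
```

```bash
python3 -c "
from h import *
arm()"
```

```text
striker 0.801 r 156.9 Ft -9.4 Fr 5.5
d/40 [0. 0. 0.] yaw x -4.0 F [-6.028 -9.077  5.207] T [-1.117  1.043 -0.016] q6 1.42 t 11.6
opening 17.105062696282022
```

Call:
play_rows(
  commands=[
    [[0.0,-0.097,0],0.008,1],
    [[0.0,-0.097,0],0.008,1],
    [[0.0,-0.097,0],0.008,1],
    [[0,0,0],0,1],
    [[0,0,0],0,1],
  ],
)

```text
time_s: 12.22
tool_pos: [438.8, -11.0, 103.2]
tcp_rot: [3.131, -0.227, -0.005]
contact_force: [-6.5, -8.8, 5.0]
opening: 17.3
grip_force: 40.0
```

```bash
python3 -c "
from h import *
arm()"
```

```text
striker 0.87 r 156.9 Ft -9.5 Fr 5.4
d/40 [0. 0. 0.] yaw x -8.3 F [-6.548 -8.8    4.964] T [-1.093  1.151 -0.019] q6 1.52 t 12.225
opening 17.28116755576302
```

Call:
play_rows(
  commands=[
    [[0.0,-0.097,0],0.008,1],
    [[0.0,-0.097,0],0.008,1],
    [[0.0,0,0],0,1],
    [[0,0,0],0,1],
    [[0,0,0],0,1],
  ],
)

```text
time_s: 12.85
tool_pos: [440.0, -3.2, 103.2]
tcp_rot: [3.124, -0.306, -0.005]
contact_force: [-7.1, -6.9, 5.5]
opening: 17.5
grip_force: 40.0
```

```bash
python3 -c "
from h import *
arm()"
```

```text
striker 0.92 r 156.9 Ft -8.0 Fr 5.8
d/40 [0. 0. 0.] yaw x -11.2 F [-7.128 -6.866  5.451] T [-0.983  1.095  0.006] q6 1.59 t 12.85
opening 17.5169830344096
```

Call:
play_rows(
  commands=[
    [[0.0,-0.097,0],0.008,1],
    [[0.0,-0.097,0],0.008,1],
    [[0.0,0,0],0,1],
    [[0,0,0],0,1],
    [[0,0,0],0,1],
  ],
)

```text
time_s: 13.48
tool_pos: [441.5, 4.5, 103.2]
tcp_rot: [3.116, -0.385, -0.005]
contact_force: [-7.4, -7.1, 5.5]
opening: 17.3
grip_force: 40.0
```

```bash
python3 -c "
from h import *
arm()"
```

```text
striker 0.97 r 156.9 Ft -8.6 Fr 5.7
d/40 [0. 0. 0.] yaw x -14.1 F [-7.434 -7.093  5.469] T [-0.909  1.137 -0.007] q6 1.66 t 13.475
opening 17.277918331942015
```

Call:
play_rows(
  commands=[
    [[0.0,-0.097,0],0.008,1],
    [[0.0,-0.097,0],0.008,1],
    [[0.0,0,0],0,1],
    [[0,0,0],0,1],
    [[0,0,0],0,1],
  ],
)

```text
time_s: 14.1
tool_pos: [443.4, 11.9, 103.2]
tcp_rot: [3.105, -0.463, -0.005]
contact_force: [-8.6, -7.5, 5.5]
opening: 17.2
grip_force: 40.0
```

```bash
python3 -c "
from h import *
arm()"
```

```text
striker 1.019 r 156.9 Ft -9.6 Fr 6.3
d/40 [0. 0. 0.] yaw x -17.0 F [-8.629 -7.521  5.476] T [-0.893  1.127 -0.022] q6 1.72 t 14.1
opening 17.222968998553764
```

Call:
play_rows(
  commands=[
    [[0.0,-0.097,0],0.008,1],
    [[0.0,-0.097,0],0.008,1],
    [[0.0,0,0],0,1],
    [[0,0,0],0,1],
    [[0,0,0],0,1],
  ],
)

```text
time_s: 14.72
tool_pos: [445.7, 19.4, 103.2]
tcp_rot: [3.092, -0.541, -0.005]
contact_force: [-8.4, -7.9, 6.5]
opening: 17.3
grip_force: 40.0
```

```bash
python3 -c "
from h import *
arm()"
```

```text
striker 1.069 r 156.9 Ft -10.1 Fr 5.5
d/40 [0. 0. 0.] yaw x -19.8 F [-8.41  -7.857  6.482] T [-0.809  1.178  0.023] q6 1.79 t 14.725
opening 17.280101133715508
```

Call:
play_rows(
  commands=[
    [[0.0,-0.097,0],0.008,1],
    [[0.0,-0.097,0],0.008,1],
    [[0.0,0,0],0,1],
    [[0,0,0],0,1],
    [[0,0,0],0,1],
  ],
)

```text
time_s: 15.35
tool_pos: [448.3, 26.6, 103.2]
tcp_rot: [3.077, -0.618, -0.006]
contact_force: [-8.2, -6.9, 7.2]
opening: 17.1
grip_force: 40.0
```

```bash
python3 -c "
from h import *
arm()"
```

```text
striker 1.118 r 156.9 Ft -9.4 Fr 5.1
d/40 [0. 0. 0.] yaw x -22.7 F [-8.183 -6.85   7.241] T [-0.862  1.251  0.05 ] q6 1.86 t 15.35
opening 17.130087628231003
```

Call:
play_rows(
  commands=[
    [[0.0,-0.097,0],0.008,1],
    [[0.0,-0.097,0],0.008,1],
    [[0.0,0,0],0,1],
    [[0,0,0],0,1],
    [[0,0,0],0,1],
  ],
)

```text
time_s: 15.98
tool_pos: [451.3, 33.7, 103.2]
tcp_rot: [3.061, -0.695, -0.006]
contact_force: [-8.8, -5.6, 8.2]
opening: 17.2
grip_force: 40.0
```

```bash
python3 -c "
from h import *
arm()"
```

```text
striker 1.167 r 156.8 Ft -8.7 Fr 5.7
d/40 [0. 0. 0.] yaw x -25.6 F [-8.774 -5.558  8.17 ] T [-0.815  1.236 -0.017] q6 1.93 t 15.975
opening 17.218073228139154
```

Call:
play_rows(
  commands=[
    [[0.0,-0.097,0],0.008,1],
    [[0.0,-0.097,0],0.008,1],
    [[0.0,0,0],0,1],
    [[0,0,0],0,1],
    [[0,0,0],0,1],
  ],
)

```text
time_s: 16.6
tool_pos: [454.7, 40.7, 103.2]
tcp_rot: [3.042, -0.772, -0.006]
contact_force: [-9.5, -6.9, 8.3]
opening: 17.2
grip_force: 40.0
```

```bash
python3 -c "
from h import *
arm()"
```

```text
striker 1.217 r 156.8 Ft -10.4 Fr 5.3
d/40 [0. 0. 0.] yaw x -28.5 F [-9.482 -6.904  8.251] T [-0.735  1.236  0.004] q6 1.99 t 16.6
opening 17.20352653275967
```

Call:
play_rows(
  commands=[
    [[0.0,-0.097,0],0.008,1],
    [[0.0,-0.097,0],0.008,1],
    [[0.0,0,0],0,1],
    [[0,0,0],0,1],
    [[0,0,0],0,1],
  ],
)

```text
time_s: 17.23
tool_pos: [458.5, 47.7, 103.2]
tcp_rot: [3.022, -0.849, -0.006]
contact_force: [-9.0, -5.0, 7.5]
opening: 17.2
grip_force: 40.0
```

```bash
python3 -c "
from h import *
arm()"
```

```text
striker 1.268 r 156.8 Ft -8.8 Fr 5.3
d/40 [0. 0. 0.] yaw x -31.4 F [-8.951 -4.951  7.477] T [-0.488  1.202 -0.029] q6 2.06 t 17.225
opening 17.187763049918363
```

Call:
play_rows(
  commands=[
    [[0.0,-0.097,0],0.008,1],
    [[0.0,-0.097,0],0.008,1],
    [[0.0,0,0],0,1],
    [[0,0,0],0,1],
    [[0,0,0],0,1],
  ],
)

```text
time_s: 17.85
tool_pos: [462.4, 54.1, 103.2]
tcp_rot: [2.999, -0.924, -0.006]
contact_force: [-10.0, -7.3, 8.2]
opening: 17.2
grip_force: 40.0
```

```bash
python3 -c "
from h import *
arm()"
```

```text
striker 1.315 r 156.7 Ft -11.5 Fr 4.5
d/40 [0. 0. 0.] yaw x -34.2 F [-9.958 -7.253  8.165] T [-0.662  1.277 -0.02 ] q6 2.12 t 17.85
opening 17.152560670807958
```

Call:
play_rows(
  commands=[
    [[0.0,-0.06,0],0.005,1],
    [[0.0,-0.06,0],0.005,1],
    [[0.0,0,0],0,1],
    [[0,0,0],0,1],
    [[0,0,0],0,1],
  ],
)

```text
time_s: 18.48
tool_pos: [464.8, 57.7, 103.1]
tcp_rot: [2.984, -0.97, -0.007]
contact_force: [-10.7, -8.6, 10.2]
opening: 17.1
grip_force: 40.0
```

```bash
python3 -c "
from h import *
arm()"
```

```text
striker 1.343 r 156.7 Ft -13.1 Fr 4.0
d/40 [0. 0. 0.] yaw x -36.0 F [-10.668  -8.598  10.215] T [-0.942  1.409 -0.016] q6 2.16 t 18.475
opening 17.12965576624154
```

Call:
play_rows(
  commands=[
    [[0.0,-0.06,0],0.005,1],
    [[0.0,-0.06,0],0.005,1],
    [[0.0,0,0],0,1],
    [[0,0,0],0,1],
    [[0,0,0],0,1],
  ],
)

```text
time_s: 19.1
tool_pos: [467.2, 61.0, 103.1]
tcp_rot: [2.967, -1.016, -0.008]
contact_force: [-13.9, -12.3, 11.0]
opening: 17.4
grip_force: 40.1
```

```bash
python3 -c "
from h import *
arm()"
```

```text
striker 1.369 r 156.7 Ft -18.1 Fr 4.1
d/40 [0. 0. 0.] yaw x -37.8 F [-13.885 -12.28   10.979] T [-1.41   1.708  0.078] q6 2.2 t 19.1
opening 17.44840080537618
```

Call:
play_rows(
  commands=[
    [[0.0,-0.07,0],0.005,1],
    [[0.0,0,0],0,1],
    [[0.0,0,0],0,1],
    [[0,0,0],0,1],
    [[0,0,0],0,1],
  ],
)

```text
time_s: 19.73
tool_pos: [468.5, 62.9, 103.1]
tcp_rot: [2.958, -1.039, -0.009]
contact_force: [-14.2, -14.2, 12.8]
opening: 17.3
grip_force: 40.1
```

```bash
python3 -c "
from h import *
arm()"
```

```text
striker 1.383 r 156.7 Ft -19.9 Fr 3.0
d/40 [0. 0. 0.] yaw x -38.7 F [-14.236 -14.23   12.837] T [-1.746  1.931  0.077] q6 2.22 t 19.725
opening 17.327478676030335
```

Call:
play_rows(
  commands=[
    [[0.0,0.097,0],-0.008,1],
    [[0.0,0.097,0],-0.008,1],
    [[0.0,0.097,0],-0.008,1],
    [[0,0.097,0],-0.008,1],
    [[0,0,0],0,1],
  ],
)

```text
time_s: 20.35
tool_pos: [460.6, 51.3, 103.1]
tcp_rot: [3.009, -0.891, -0.005]
contact_force: [-8.7, -7.2, 6.8]
opening: 17.5
grip_force: 40.0
```

```bash
python3 -c "
from h import *
arm()"
```

```text
striker 1.294 r 156.8 Ft -10.7 Fr 3.6
d/40 [0. 0. 0.] yaw x -33.0 F [-8.675 -7.245  6.832] T [-0.842  1.137 -0.058] q6 2.1 t 20.35
opening 17.534668283691985
```

Call:
play_rows(
  commands=[
    [[0.0,0.06,0],-0.005,1],
    [[0.0,0.06,0],-0.005,1],
    [[0,0,0],0,1],
    [[0,0,0],0,1],
    [[0,0,0],0,1],
  ],
)

```text
time_s: 20.98
tool_pos: [458.4, 47.7, 103.1]
tcp_rot: [3.023, -0.844, -0.005]
contact_force: [-8.2, -6.2, 6.9]
opening: 17.5
grip_force: 40.0
```

```bash
python3 -c "
from h import *
arm()"
```

```text
striker 1.267 r 156.8 Ft -9.5 Fr 4.0
d/40 [0. 0. 0.] yaw x -31.2 F [-8.191 -6.213  6.906] T [-0.611  1.028 -0.15 ] q6 2.06 t 20.975
opening 17.527212392560635
```

Call:
play_rows(
  commands=[
    [[0.0,0.06,0],-0.005,1],
    [[0.0,0.06,0],-0.005,1],
    [[0,0,0],0,1],
    [[0,0,0],0,1],
    [[0,0,0],0,1],
  ],
)

```text
time_s: 21.6
tool_pos: [456.8, 44.7, 103.2]
tcp_rot: [3.038, -0.798, -0.003]
contact_force: [-5.2, 0.9, 4.8]
opening: 17.3
grip_force: 40.0
```

```bash
python3 -c "
from h import *
arm()"
```

```text
striker 1.245 r 156.8 Ft -1.7 Fr 5.0
d/40 [0. 0. 0.] yaw x -29.4 F [-5.174  0.897  4.844] T [ 0.329  0.729 -0.232] q6 2.01 t 21.6
opening 17.250429090000125
```

The sear has taken the load, with the force near zero at 1.245 rad. Letting go.

Call:
play_rows(
  commands=[
    [[0,0,0],0,0.6],
    [[0,0,0],0,0.3],
    [[0,0,0],0,0.3],
    [[0,0,-0.7],0,0.3],
    [[0,0,-0.8],0,0.3],
  ],
)

```text
time_s: 22.22
tool_pos: [457.3, 44.5, 163.5]
tcp_rot: [3.038, -0.798, -0.002]
contact_force: [0.7, 0.6, 0.7]
opening: 61.4
grip_force: 0.0
```

Call:
play_rows(
  commands=[
    [[0,0,-0.6],0,0.6],
    [[0,0,0],0,1],
    [[0,0,0],0,1],
    [[0,0,0],0,1],
    [[0,0,0],0,1],
  ],
)

```text
time_s: 22.85
tool_pos: [457.2, 44.5, 186.4]
tcp_rot: [3.038, -0.798, -0.002]
contact_force: [-0.2, 0.3, 1.2]
opening: 18.6
grip_force: 0.0
```

```bash
python3 -c "
from h import *
to(603,98.8,71+22+35)
crop('scene',200,135,115,105,6,'pics/s5.png')"
```

```text
d/40 [ 2.509 -2.973  1.456] yaw x -29.4 F [-0.216  0.297  1.183] T [0.099 0.035 0.071] q6 2.01 t 22.85
```

View pics/s5.png

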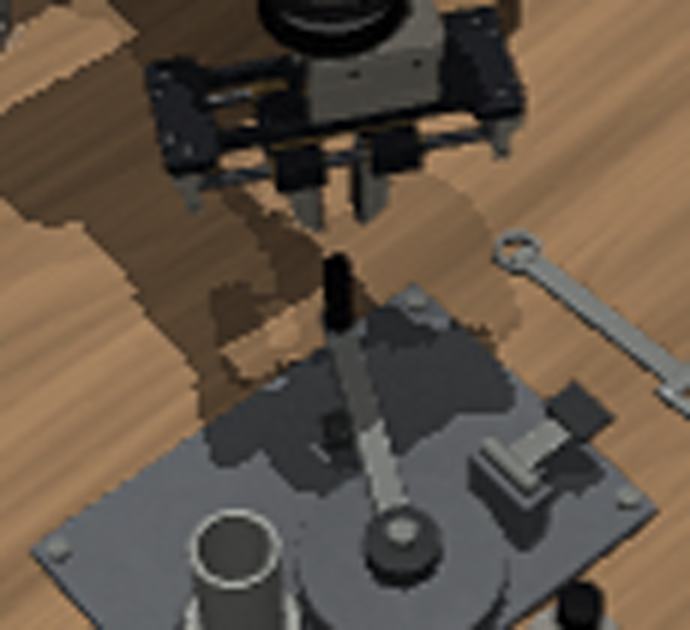

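The arm stays cocked: handle at (338,290), pivot at (402,545), the trigger pad at (580,410) is up, and the rim is at (234,550). Now to the trigger.

Call:
play_rows(
  commands=[
    [[0.62,-0.75,0],0,1],
    [[0.63,-0.75,0],0,1],
    [[0.63,-0.75,0],0,1],
    [[0.63,-0.75,0],0,1],
    [[0,0,0],0,1],
  ],
)

```text
time_s: 23.52
tool_pos: [605.4, 100.5, 186.0]
tcp_rot: [3.039, -0.796, -0.0]
contact_force: [-0.0, -0.2, -0.1]
opening: 0.4
grip_force: 0.0
```

Call:
play_rows(
  commands=[
    [[0,0,0.8],0,1],
    [[0,0,0.6],0,1],
    [[0,0,0],0,1],
    [[0,0,0],0,1],
    [[0,0,0],0,1],
  ],
)

```text
time_s: 24.15
tool_pos: [604.5, 99.7, 132.7]
tcp_rot: [-3.038, 0.798, -0.004]
contact_force: [-0.2, -0.4, 0.6]
opening: 0.1
grip_force: 0.0
```

```bash
python3 -c "
from h import *
to(603,100.5,71+22)
crop('scene',210,145,115,105,6,'pics/s6.png')"
```

```text
d/40 [-0.046  0.002  0.992] yaw x -29.4 F [-0.209 -0.397  0.593] T [0.114 0.074 0.008] q6 2.12 t 24.15
```

View pics/s6.png

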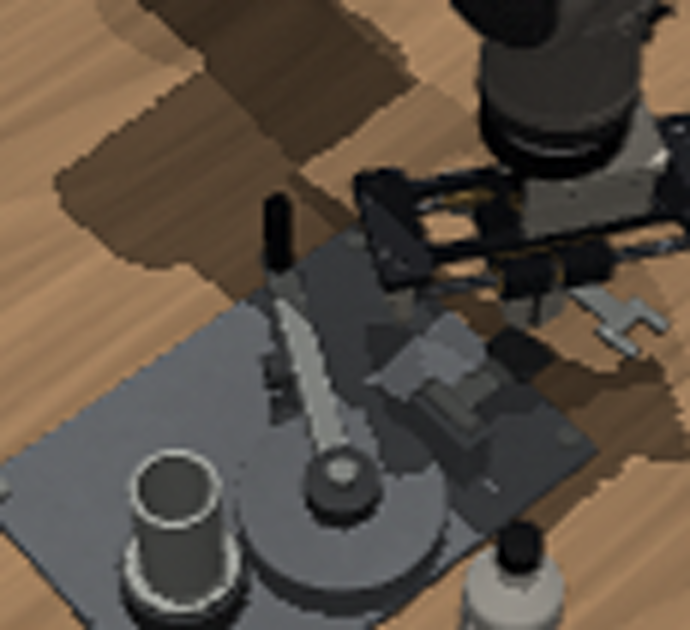

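The closed fingertips at (525,310) hang above and in line with the pad at (520,355), clear of everything. The arm is still cocked.

Call:
play_rows(
  commands=[
    [[-0.05,0,0.5],0,1],
    [[0,0,0.42],0,1],
    [[0,0,0],0,1],
    [[0,0,0.1],0,1],
    [[0,0,0.1],0,1],
  ],
)

```text
time_s: 24.82
tool_pos: [602.7, 101.0, 88.9]
tcp_rot: [-3.038, 0.797, -0.003]
contact_force: [-5.7, 0.9, 18.6]
opening: 0.5
grip_force: 9.3
```

```bash
python3 -c "
from h import *
to(603,100.5,71+22)"
```

```text
d/40 [ 0.012  0.008 -0.101] yaw x -29.4 F [-5.737  0.885 18.646] T [ 0.15   1.026 -0.031] q6 2.12 t 24.825
```

Call:
play_rows(
  commands=[
    [[0,0,0.07],0,1],
    [[0,0,0.05],0,1],
    [[0,0,0.02],0,1],
    [[0,0,0],0,1],
    [[0,0,0],0,1],
  ],
)

```text
time_s: 25.45
tool_pos: [603.3, 100.9, 83.3]
tcp_rot: [-3.038, 0.797, -0.005]
contact_force: [-3.2, 0.6, 11.8]
opening: 0.8
grip_force: 5.8
```

```bash
python3 -c "
from h import *
to(603,100.5,71+22)
crop('scene',210,145,115,105,6,'pics/s7.png')"
```

```text
d/40 [-0.     0.013 -0.243] yaw x -29.4 F [-3.199  0.575 11.823] T [ 0.162  0.414 -0.003] q6 2.12 t 25.45
```

View pics/s7.png

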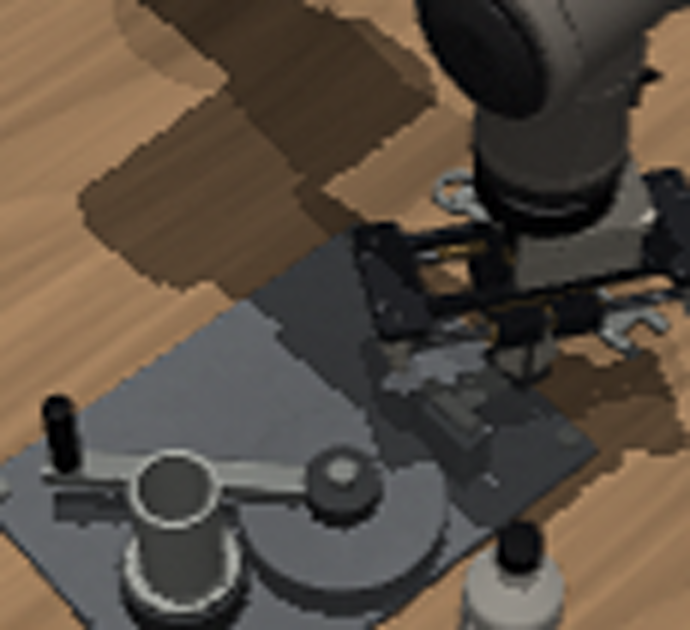

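The striker flew back: its handle is at (60,430), resting against the cup (rim at (175,490)). I'll lift off the trigger.

Call:
play_rows(
  commands=[
    [[0,0,-0.3],0,1],
    [[0,0,-0.7],0,1],
    [[0,0,-0.8],0,1],
    [[0,0,-0.8],0,1],
    [[0,0,0],0,1],
  ],
)

```text
time_s: 26.12
tool_pos: [603.4, 100.7, 188.0]
tcp_rot: [-3.037, 0.797, -0.008]
contact_force: [0.0, -0.3, 0.1]
opening: 1.0
grip_force: 0.0
```

Call:
play_rows(
  commands=[
    [[0,0,0],0,1],
    [[0,0,0],0,1],
    [[0,0,0],0,1],
    [[0,0,0],0,1],
    [[0,0,0],0,1],
  ],
)

```text
time_s: 26.75
tool_pos: [602.2, 100.7, 184.6]
tcp_rot: [3.039, -0.797, -0.0]
contact_force: [0.6, -0.6, -0.8]
opening: 0.3
grip_force: 0.0
```

```bash
python3 -c "
from h import *
to(603,100.5,93);print(sign_off())"
```

```text
d/40 [ 0.021 -0.005  2.291] yaw x -29.4 F [ 0.564 -0.644 -0.795] T [ 0.03  -0.018 -0.05 ] q6 2.12 t 26.75
the job is handed in; nothing more can be done
None
```

I carried out every step and handed the job in at 26.8 s, with no verdict returned: the cup was screwed down until the turning torque jumped, the striker caught at about 1.25 rad with the buffer compressed an estimated 0.04 rad, and pressing the trigger sent the arm back against the cup before I lifted clear.

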